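# Lay the gilded vase in the painting cradle

### The arm

A 7-joint arm with a two-finger parallel gripper is mounted at the origin on the work surface. World frame = base frame: x ahead of the robot, y to its left, z up, the work surface at z = 0. Lengths are in m, angles in rad, forces in N, time in s.
With the tool pointing down it reaches from about 0.4 to 0.85 m from the base axis. Payload 4.5 kg.
Tool frame: the origin (TCP) lies midway between the tips of the shut fingers; the grasp point (between the pads) lies 19 mm behind it (arm.tcp_to_grasp is the distance from the TCP to the grasp point, in m); z points along the fingers, y is the line along which they close (so a half turn about z gives the same grasp; the last joint's range is limited). The gripper opens to 88 mm and grips with 3 to 60 N. Pads are 18 mm wide; open, the fingers measure 123 mm over their backs; the gripper's body (75 mm by 187 mm) begins 45 mm behind the grasp point.
Start: joints at [1.295, 0.689, -0.195, 1.565, 0.157, 0.902, -0.215], TCP at [0.191, -0.595, 0.239] pointing down, gripper open.
Joint ranges: [-3.01, 3.01], [-0.46, 2.08], [-1.47, 1.51], [0.13, 2.56], [-1, 4.14], [0.04, 2.09], [-2.66, 2.66]. Speed limits (rad/s): [2.57, 2.57, 3.14, 3.14, 3.14, 3.14, 3.14].

### API

Orientations are given as a rotation vector (axis times angle).
In Python, from bench import arm, optics gives the robot as it stands. The module is installed in compiled form; this text tells all that it offers.
- The arm moves only by the tool carry_out, never from a script. Its argument "commands" is a list of rows, each a list of 2 entries, a list of its own where there are three numbers: the shift along the tool's x, y, z in mm, then the turn about the tool's z in degrees. A call has 1 to 20 rows; each row shifts and turns the commanded pose from where the row before left it, along the tool's axes as they then stand; what a row does not reach is not made up. A row lasts 1/10 s, in which the tool goes at most 50 mm and 8.59 degrees, less where a joint would pass 70% of its speed; a pose out of reach is approached as far as the arm can. A call is refused whole if a number of a shift passes 50 or a number of a turn 8.59, either way. A call with a gripper value outside its range is refused whole. "gripper" is the finger opening in mm, from 0 to 88.1, set as the call begins (left out, the last holds). The fingers move at their own pace and stop on an object; "newtons" is the grip in N (left out, the last holds). Time passes only in rows, so rows that do not move let the fingers close. It gives the time, the measured TCP pose, the force, the opening and the grip force at its end, in the units of the state.
- arm.state(): the state, without advancing time (a new reading comes with each control period).
- optics.read_camera(name): name is "scene" or "side" or "wrist"; returns the picture (384x512x3 uint8, red, green, blue); there is no depth.
- optics.camera_params(name): a dict with "vertical_fov" (degrees; the focal length in pixels is half the picture's height over the tangent of half this angle, whatever the lens; pixels are square), "cx", "cy" (the principal point, pixels), "R" (3x3) and "t" (3): a world point X has camera coordinates R X + t. Camera axes: x right, y down, z forward; pixel columns grow to the right and rows downward; lengths in m; the calibration is good to about 2 mm. A picture is of the moment at which its call begins: read the wrist's pose just before it. camera_params takes no time and is no camera call; for the wrist camera it gives the pose at the moment of the call.
- arm.job_done(): hands the job in; it is judged then, once.
The state is a dict: "t": time; "joint_positions": joint angles; "joint_vel": joint speeds; "effort": joint torques, N m; "ee_pos": TCP position; "eef_rot": TCP orientation; "wrist_force": force on the tool from outside, world axes, zero at the start; "moment": the same for the moment, N m; "opening": finger opening in m; "grasp_force": force on a finger pad.
Only numpy, scipy, OpenCV 4.12 (cv2) and the standard library are available. Lean on these libraries where they do the work, as an engineer would, in place of code of your own. Each camera call takes 0.05 s, during which the arm holds its last target. There are 200 camera calls.

### The job

The base of the tall gold eight-sided vase is to be painted next: push the vase, which stands in the blue felt cradle, over by pressing high on its side, so that it falls along the cradle with its open mouth towards the red stop, and let it come to rest. Then push on its base until the rim sits square against the stop, and leave it lying there. Never lift or carry the vase, and leave the jar, the tin and the small silver holder standing where they are.

Things in the scene. Friction and masses are not known exactly. Their poses are not given: they have to be found in the camera images.
- cradle: Fixed wooden cradle, 330 (its x) by 134 mm (its y). Origin: centre of its underside, on the table. x points from the open end, where the vase first stands, to the red stop; z up. The rigid blue felt floor is 14 mm above the table, from x = -165 mm to the stop at x = 145 mm. Side rails: 104 mm apart, 13 mm thick, tops 30 mm above the table. The end board with the stop is 68 mm high.
- stop (a point): Centre of the red stop's face that looks along the cradle to its open end; 145 mm from the cradle's origin along its x, 32 mm above the felt floor.
- vase: Loose gold eight-sided vase, copper band at its open mouth: 120 mm tall, 64 mm across flats, walls 6 mm, about 0.3 kg. Origin: centre of its base; z runs along its axis to the mouth. It first stands on the felt near the cradle's open end, a flat facing the stop within 5 degrees. Pushed 85 mm or more above the felt it tips without sliding much, and falls by itself beyond about 30 degrees.
- vase_center (a point): Point on the vase's axis, half-way up (60 mm from the base). When the vase lies on a flat its axis is 32 mm above the felt; it then slides along when pushed with about 2 to 4 N.
- vase_mouth (a point): Centre of the vase's mouth, in the plane of the rim (120 mm from the base along the vase's z).
- varnish_mid (a point): Bystander: amber glass varnish jar with black cap, 48 mm diameter, 75 mm high, standing on the table beside the cradle. The point is half-way up on its axis.
- tin_mid (a point): Bystander: plain steel tin, 60 mm diameter, 50 mm high, standing on the table beside the cradle. The point is half-way up on its axis.
- holder_mid (a point): Bystander: small silver eight-sided tea-light holder, 60 mm across flats, 60 mm high, standing on the table beside the cradle. The point is half-way up on its axis.
Not all that is in view belongs to the job. What is meant by the vase is not pink or turquoise, and is the smaller of those in its own colour.

How it is judged:
On the way, in this order (a step that is already met when the one before it is completed fails the run):
1. the vase has been tipped over and lies at rest on the felt, mouth towards the stop (angle between vase's own z axis and vertical between 1.48 and 1.66 rad and y of vase_center in the frame of cradle between -0.045 and 0.045 m and height (world z) of vase_center below 0.054 m and linear speed of vase below 0.05 m/s and x of vase_mouth in the frame of cradle above 0 m and x of vase in the frame of cradle below 0.012 m), for 0.2 s.
2. the vase has been pushed along until its rim is at the stop (angle between vase's own z axis and vertical between 1.48 and 1.66 rad and y of vase_center in the frame of cradle between -0.045 and 0.045 m and height (world z) of vase_center below 0.054 m and x of vase_mouth in the frame of cradle above 0.138 m), for 0.2 s.
At the end, for the whole second after the job is handed in: The vase lies at rest on the felt between the rails (axis level within 5 degrees, centred within 45 mm), its mouth towards the stop, the centre of the rim within 7 mm of the stop's face and its axis within 0.10 rad of the cradle's; jar, tin and holder within 20 mm of where they stood (all of step 2 and x of vase_mouth in the frame of cradle below 0.152 m and angle between the z axis of vase and the x axis of cradle, either way round below 0.1 rad and linear speed of vase below 0.02 m/s and distance of each of varnish_mid, tin_mid, holder_mid from where it was at the start of the episode below 0.02 m); the robot touches nothing.
It fails at once if the vase is lifted or carried off the felt (height (world z) of vase_center above 0.094 m or (angle between vase's own z axis and vertical below 0.15 rad and height (world z) of vase above 0.026 m) or (angle between vase's own z axis and vertical above 1.45 rad and height (world z) of vase_center above 0.064 m)).
It fails at once if the vase is knocked out of the cradle (y of vase_center in the frame of cradle above 0.065 m or y of vase_center in the frame of cradle below -0.065 m or x of vase_center in the frame of cradle below -0.165 m).
It fails at once if the amber varnish jar is pushed away or knocked over (distance of varnish_mid from where it was at the start of the episode above 0.02 m or angle between varnish_mid's own z axis and vertical above 0.3 rad).
It fails at once if the steel tin is pushed away or knocked over (distance of tin_mid from where it was at the start of the episode above 0.02 m or angle between tin_mid's own z axis and vertical above 0.3 rad).
It fails at once if the silver tea-light holder is pushed away or knocked over (distance of holder_mid from where it was at the start of the episode above 0.02 m or angle between holder_mid's own z axis and vertical above 0.3 rad).
It also fails if it takes over 48 s, if anything falls off the work surface, if the arm or the gripper's body presses on something with over 40 N, if the wrist force passes 120 N, or if a joint passes its speed limit or range.

## Working session

There is one attempt and no reset: what is moved stays moved. The work goes in short steps, Python scripts to look and compute and a tool call to move; the robot and the scene stay as the last step left them, time stands still between calls to the robot, and variables do not carry over. Pictures are saved under pics/ and viewed, at most 10 in all, crops included, and the job is handed in when it is done.

Besides the shell and the picture viewer there is one more tool, called after "Emit:" in YAML: its name, and indented under it one key for each argument. carry_out: Moves the arm, as the interface text tells. Its arguments: {"type":"object","properties":{"commands":{"type":"array"},"gripper":{"type":"number"},"newtons":{"type":"number"}},"required":["commands"]}

```bash
mkdir -p pics
python3 - <<'E'
from bench import arm, optics
import cv2,numpy as np
for n in("scene","side"):
    im=optics.read_camera(n);cv2.imwrite(f"pics/{n}0.png",im[:,:,::-1])
    p=optics.camera_params(n);print(n,p['vertical_fov'],p['cx'],p['cy'],np.round(p['R'],3).tolist(),np.round(p['t'],3), [k for k in p])
s=arm.state();print(s['t'],s['ee_pos'],s['eef_rot'],s['opening'])
E
```

```text
scene 50.97113471263667 252.58298052626068 187.14048019281606 [[0.586, 0.81, -0.002], [0.424, -0.308, -0.852], [-0.69, 0.499, -0.524]] [-0.437 -0.13   1.31 ] ['vertical_fov', 'cx', 'cy', 'R', 't']
side 47.534844038533 254.80214872842402 190.87761704811606 [[-0.974, -0.229, -0.003], [-0.135, 0.585, -0.799], [0.185, -0.778, -0.601]] [0.639 0.109 0.831] ['vertical_fov', 'cx', 'cy', 'R', 't']
0.1 [ 0.1903422  -0.5947395   0.23802154] [-3.10243740e+00 -4.84587864e-01  5.25197001e-04] 0.08794894213001153
```

View pics/scene0.png

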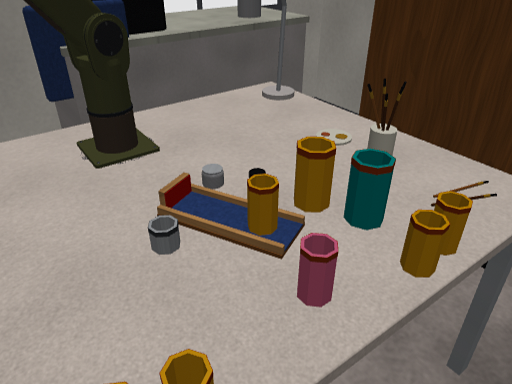

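View pics/side0.png

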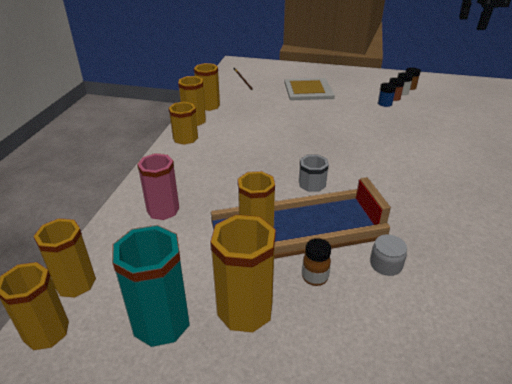

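The scene view shows the cradle with its stop at about (176,193) and the vase at (263,205). The side view shows the vase at (256,215) and the stop at (372,203). I'll enlarge both views to pick exact points.

Run:
```python
import cv2,numpy as np
a=cv2.imread("pics/scene0.png")[160:260,145:315];b=cv2.imread("pics/side0.png")[150:290,200:420]
cv2.imwrite("pics/ca.png",cv2.resize(a,None,fx=4.5,fy=4.5,interpolation=cv2.INTER_CUBIC))
cv2.imwrite("pics/cb.png",cv2.resize(b,None,fx=3.6,fy=3.6,interpolation=cv2.INTER_CUBIC))
```

```text
(no output)
```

View pics/ca.png

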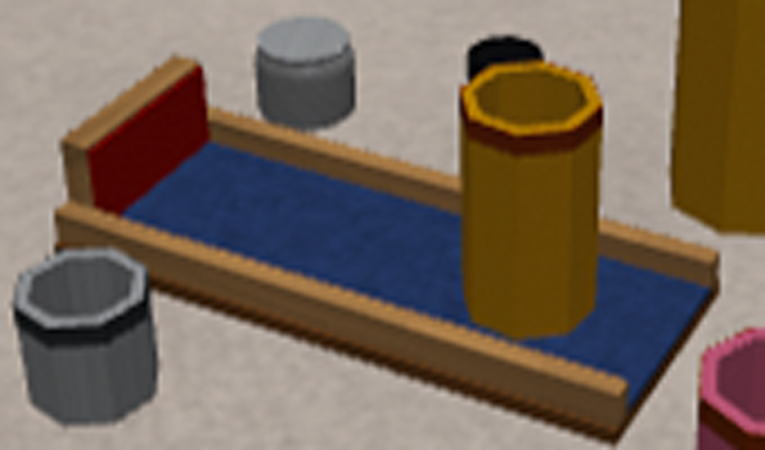

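View pics/cb.png

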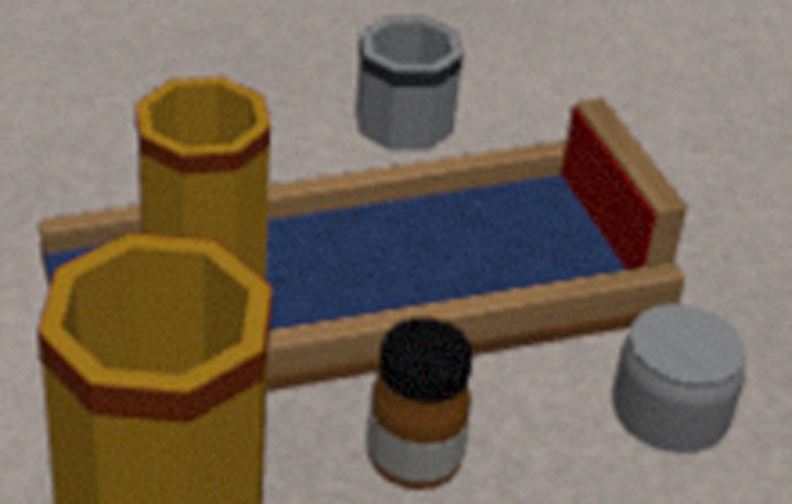

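```bash
cat > h.py <<'E'
import numpy as np
from bench import arm, optics
from scipy.optimize import least_squares
def P(n):
    p=optics.camera_params(n);return p,192/np.tan(np.radians(p['vertical_fov']/2))
def proj(n,X):
    p,f=P(n);c=np.atleast_2d(X)@np.array(p['R']).T+p['t'];return np.c_[p['cx']+f*c[:,0]/c[:,2],p['cy']+f*c[:,1]/c[:,2]]
def ray(n,u,z):
    p,f=P(n);R=np.array(p['R']);C=-R.T@p['t'];d=R.T@[(u[0]-p['cx'])/f,(u[1]-p['cy'])/f,1];return C+d*(z-C[2])/d[2]
a=lambda x,y:(145+x/4.5-.39,160+y/4.5-.39)
b=lambda x,y:(200+x/3.6-.36,150+y/3.6-.36)
E
python3 - <<'E'
from h import *
S=[((628,381),(-165,52,30)),((615,442),(-165,67,0)),((718,252),(-165,-65,30)),((718,290),(-165,-67,0)),((57,210),(165,65,30)),((208,143),(145,-52,14))]
D=[((41,222),(-165,65,30)),((682,268),(165,-65,30)),((563,176),(145,52,14))]
def tf(q,X):
    c,s=np.cos(q[2]),np.sin(q[2]);X=np.array(X)/1000
    return np.c_[q[0]+c*X[:,0]-s*X[:,1],q[1]+s*X[:,0]+c*X[:,1],X[:,2]]
def res(q):
    r1=proj("scene",tf(q,[x for _,x in S]))-[a(*u) for u,_ in S]
    r2=proj("side",tf(q,[x for _,x in D]))-[b(*u) for u,_ in D]
    return np.r_[r1.ravel(),r2.ravel()]
A=ray("scene",a(340,270),.014)
m=[least_squares(res,[A[0],A[1],w]) for w in(-2,-1,-3,1,2)]
m=min(m,key=lambda r:r.cost);q=m.x;print("cradle",q,np.round(m.fun.reshape(-1,2),1).tolist())
def loc(X):
    c,s=np.cos(q[2]),np.sin(q[2]);d=X[:2]-q[:2];return np.round([c*d[0]+s*d[1],-s*d[0]+c*d[1]],4)
for nm,us,ud,z in[("vase",(531,100),(203,117),.134),("holder",(83,290),(411,48),.06),("tin",(305,42),(686,343),.05),("jar",(505,47),(426,350),.075)]:
    for n,u in(("scene",a(*us)),("side",b(*ud))):
        X=ray(n,u,z);print(nm,n,np.round(X,4),loc(X))
vs=[ray(n,u,.134) for n,u in(("scene",a(531,100)),("side",b(203,117)))]
E
```

```text
cradle [ 0.55051785  0.07283189 -2.67067959] [[0.5, -0.7], [0.1, 0.9], [0.5, -0.9], [-0.1, 0.6], [-1.5, 0.2], [0.3, -0.4], [-0.8, -1.0], [1.8, 1.5], [-1.2, -1.0]]
vase scene [0.63   0.1105 0.134 ] [-0.0879  0.0024]
vase side [0.6264 0.1153 0.134 ] [-0.0869 -0.0034]
holder scene [ 0.5467 -0.0907  0.06  ] [0.0776 0.144 ]
holder side [ 0.5421 -0.0835  0.06  ] [0.0784 0.1355]
tin scene [0.3852 0.1279 0.05  ] [ 0.1224 -0.1241]
tin side [0.3799 0.1329 0.05  ] [ 0.1248 -0.131 ]
jar scene [0.4963 0.1941 0.075 ] [-0.0067 -0.1327]
jar side [0.5022 0.1926 0.075 ] [-0.0113 -0.1286]
```

```bash
cat >> h.py <<'E'
from scipy.spatial.transform import Rotation as Ro
q=np.array([0.5505,0.0728,-2.6707])
def loc(X):
    c,s=np.cos(q[2]),np.sin(q[2]);d=np.array(X[:2])-q[:2];return np.round([c*d[0]+s*d[1],-s*d[0]+c*d[1]],4)
def w(x,y,z):
    c,s=np.cos(q[2]),np.sin(q[2]);return np.array([q[0]+c*x-s*y,q[1]+s*x+c*y,z])
def rel(T):
    "tool-frame shift in mm to world point T; turn deg to align tool x with cradle -x"
    s=arm.state();M=Ro.from_rotvec(s['eef_rot']).as_matrix()
    yaw=np.degrees(np.arctan2(M[1,0],M[0,0]));turn=-(np.degrees(q[2])+180-yaw)
    print("t",s['t'],"loc",loc(s['ee_pos']),"z",s['ee_pos'][2],"toolz",M[:,2].round(3),"shift",(M.T@(T-s['ee_pos'])*1000).round(1),"turn",round(turn,2),"F",np.round(s['wrist_force'],1))
E
python3 - <<'E'
from h import *
for n,us in(("scene",[(313,205),(318,300),(365,220)]),("side",[(244,312),(161,212)])):
    for u in us:
        X=ray(n,u,.0);print(n,u,X.round(3),loc(X))
for zz in (.16,.18,.2,.22): print(zz,loc(ray("scene",(316,147),zz)),loc(ray("side",(244,238),zz)))
rel(w(-.20,0,.28))
E
```

```text
scene (313, 205) [0.619 0.281 0.   ] [-0.1556 -0.1549]
scene (318, 300) [0.857 0.071 0.   ] [-0.2721  0.1409]
scene (365, 220) [0.74  0.338 0.   ] [-0.2889 -0.1508]
side (244, 312) [0.606 0.293 0.   ] [-0.149  -0.1715]
side (161, 212) [0.84  0.084 0.   ] [-0.263  0.121]
0.16 [-0.1487 -0.1584] [-0.145  -0.1668]
0.18 [-0.1611 -0.1186] [-0.1494 -0.1878]
0.2 [-0.1735 -0.0787] [-0.1537 -0.2087]
0.22 [-0.1859 -0.0388] [-0.158  -0.2297]
t 0.1 loc [0.6238 0.4315] z 0.23802153535052753 toolz [-0.001  0.001 -1.   ] shift [ 744.  -558.   -41.2] turn -9.22 F [-0.7  0.1 -0.4]
```

Emit:
carry_out:
  commands:
    - [[0, 0, -25], -8.59]
    - [[0, 0, -25], -0.6]
    - [[43, -24, 0], 0]
    - [[43, -24, 0], 0]
    - [[43, -24, 0], 0]
    - [[43, -24, 0], 0]
    - [[43, -24, 0], 0]
    - [[43, -24, 0], 0]
    - [[43, -24, 0], 0]
    - [[43, -24, 0], 0]
    - [[43, -24, 0], 0]
    - [[43, -24, 0], 0]
    - [[43, -24, 0], 0]
    - [[43, -24, 0], 0]
    - [[43, -24, 0], 0]
    - [[43, -24, 0], 0]
    - [[43, -24, 0], 0]
    - [[43, -24, 0], 0]
    - [[40, -20, 0], 0]
    - [[0, 0, 0], 0]
  gripper: 15

```text
t: 2.1
ee_pos: [0.6578, 0.1033, 0.2875]
eef_rot: [-3.046, -0.744, -0.003]
wrist_force: [0.2, 0.3, -0.1]
opening: 0.0148
grasp_force: 0.0
```

Run:
```python
from h import *
rel(w(-.16,0,.112))
```

```text
t 2.1 loc [-0.1095  0.0215] z 0.28747942886764893 toolz [ 0.     0.006 -1.   ] shift [ 50.2 -20.2 175.7] turn 0.48 F [ 0.2  0.3 -0.1]
```

Emit:
carry_out:
  commands:
    - [[26, -10, 0], 0.5]
    - [[25, -10, 0], 0]
    - [[0, 0, 0], 0]
    - [[0, 0, 0], 0]

```text
t: 2.5
ee_pos: [0.6925, 0.1349, 0.2878]
eef_rot: [3.058, 0.719, -0.003]
wrist_force: [0.7, -1.2, 0.5]
opening: 0.0152
grasp_force: 0.0
```

Run:
```python
from h import *
import cv2
rel(w(-.16,0,.112))
im=optics.read_camera("wrist");cv2.imwrite("pics/w1.png",im[:,:,::-1])
for n,X in(("stopL",w(.145,.052,.014)),("stopR",w(.145,-.052,.014)),("rail+",w(-.165,.052,.03)),("rail-",w(-.165,-.052,.03)),("vasemouth",w(-.087,0,.134))): print(n,proj("wrist",X).round())
```

```text
t 2.5 loc [-0.1548  0.009 ] z 0.28783955409938367 toolz [-0.002 -0.001 -1.   ] shift [  5.5  -9.1 175.8] turn -0.53 F [ 0.7 -1.2  0.5]
stopL [[283. 319.]]
stopR [[226. 320.]]
rail+ [[288. 151.]]
rail- [[215. 152.]]
vasemouth [[251. 234.]]
```

View pics/w1.png

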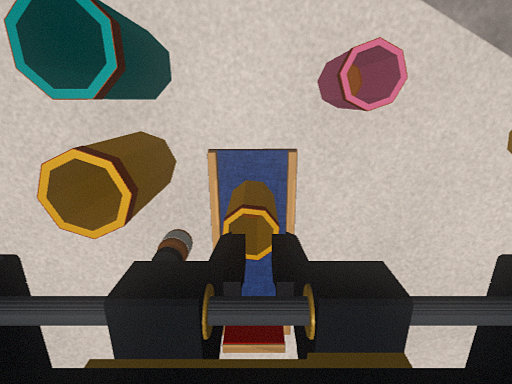

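The wrist view shows the vase mouth centred at (251,232) between the rails (217 and 289). The big gold vase's near edge is at (135,195), so about 29 mm clear of the gripper body. Descending behind the vase.

Emit:
carry_out:
  commands:
    - [[5, -9, 0], -0.5]
    - [[0, 0, 40], 0]
    - [[0, 0, 40], 0]
    - [[0, 0, 40], 0]
    - [[0, 0, 35], 0]
    - [[0, 0, 20], 0]
    - [[0, 0, 0], 0]
    - [[0, 0, 0], 0]

```text
t: 3.35
ee_pos: [0.6938, 0.1458, 0.1145]
eef_rot: [-3.055, -0.732, -0.001]
wrist_force: [-0.0, 0.2, 0.1]
opening: 0.015
grasp_force: 0.0
```

Run:
```python
from h import *
rel(w(-.128,0,.112))
```

```text
t 3.35 loc [-0.1609 -0.    ] z 0.11447828737010768 toolz [ 0.001  0.    -1.   ] shift [-32.9   0.1   2.5] turn -0.05 F [-0.   0.2  0.1]
```

Emit:
carry_out:
  commands:
    - [[-10, 0, 0], 0]
    - [[-10, 0, 0], 0]
    - [[-6, 0, 0], 0]
    - [[-5, 0, 0], 0]
    - [[-5, 0, 0], 0]
    - [[-5, 0, 0], 0]
    - [[-5, 0, 0], 0]
    - [[-5, 0, 0], 0]
    - [[-5, 0, 0], 0]
    - [[-5, 0, 0], 0]
    - [[-5, 0, 0], 0]
    - [[-5, 0, 0], 0]

```text
t: 4.55
ee_pos: [0.6295, 0.1133, 0.1135]
eef_rot: [3.055, 0.732, -0.001]
wrist_force: [0.4, 0.9, 0.3]
opening: 0.0151
grasp_force: 0.4
```

Run:
```python
from h import *
import cv2
rel(w(-.08,0,.112))
im=np.hstack([optics.read_camera("side")[120:320,160:440],optics.read_camera("scene")[120:320,130:330]]);cv2.imwrite("pics/s2.png",cv2.resize(im[:,:,::-1],None,fx=1.6,fy=1.6))
```

```text
t 4.55 loc [-0.0888 -0.0002] z 0.11348871362618564 toolz [-0.001 -0.    -1.   ] shift [-8.8  0.2  1.5] turn -0.04 F [0.4 0.9 0.3]
```

View pics/s2.png

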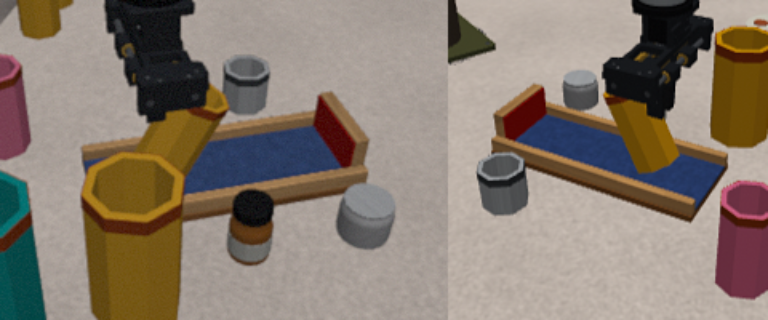

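The vase is tilting cleanly towards the stop, by about 25°, with its mouth at (215,95) in the side crop. I'll keep pushing until it falls.

Emit:
carry_out:
  commands:
    - [[-5, 0, 0], 0]
    - [[-5, 0, 0], 0]
    - [[-5, 0, 0], 0]
    - [[-5, 0, 0], 0]
    - [[-5, 0, 0], 0]
    - [[-5, 0, 0], 0]
    - [[0, 0, 0], 0]
    - [[0, 0, 0], 0]
    - [[0, 0, 0], 0]
    - [[0, 0, 0], 0]
    - [[10, 0, -10], 0]
    - [[30, 0, -20], 0]
    - [[40, 0, 0], 0]
    - [[20, 0, 0], 0]
    - [[0, 0, 0], 0]
    - [[0, 0, 0], 0]

```text
t: 6.25
ee_pos: [0.6919, 0.1451, 0.1431]
eef_rot: [3.055, 0.732, -0.003]
wrist_force: [-0.1, -0.7, -0.8]
opening: 0.015
grasp_force: 0.0
```

Run:
```python
from h import *
import cv2
rel(w(-.16,0,.036))
im=np.hstack([optics.read_camera("side")[120:320,160:440],optics.read_camera("scene")[120:320,130:330]]);cv2.imwrite("pics/s3.png",cv2.resize(im[:,:,::-1],None,fx=1.6,fy=1.6))
```

```text
t 6.25 loc [-0.1588 -0.0002] z 0.14307801639205667 toolz [-0.001 -0.001 -1.   ] shift [  1.4   0.2 107.1] turn -0.03 F [-0.1 -0.7 -0.8]
```

View pics/s3.png

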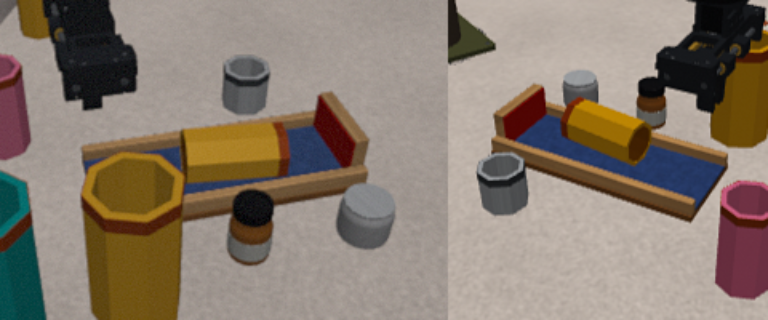

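The vase lies along the cradle with its mouth towards the stop. The base centre is at about (635,140) in the crop, and jar, tin and holder are still standing. Next I'll lower the fingers behind it and push.

Run:
```python
from h import *
cs=lambda x,y:(130+(x-448)/1.6,120+y/1.6)
cd=lambda x,y:(160+x/1.6,120+y/1.6)
print("base",loc(ray("scene",cs(635,140),.046)))
print("base topedge",loc(ray("side",cd(181,128),.078)), "rim far top", loc(ray("side",cd(279,122),.078)))
print("scene rim top far/near",loc(ray("scene",cs(585,100),.078)),loc(ray("scene",cs(567,110),.078)),"base top far/near",loc(ray("scene",cs(646,123),.078)),loc(ray("scene",cs(630,133),.078)))
```

```text
base [-0.0427 -0.0097]
base topedge [-0.0508  0.008 ] rim far top [ 0.0661 -0.0091]
scene rim top far/near [ 0.0516 -0.0283] [0.0601 0.008 ] base top far/near [-0.0587 -0.0133] [-0.0505  0.0194]
```

Emit:
carry_out:
  commands:
    - [[0, 0, 40], 0]
    - [[0, 0, 40], 0]
    - [[0, 0, 23], 0]
    - [[0, 0, 0], 0]
    - [[0, 0, 0], 0]

```text
t: 6.85
ee_pos: [0.6925, 0.1448, 0.0413]
eef_rot: [3.055, 0.731, -0.0]
wrist_force: [-0.2, 0.1, 1.2]
opening: 0.015
grasp_force: 0.0
```

Emit:
carry_out:
  commands:
    - [[0, 0, 9], 0]
    - [[-20, 0, 0], 0]
    - [[-20, 0, 0], 0]
    - [[-20, 0, 0], 0]
    - [[-15, 0, 0], 0]
    - [[-6, 0, 0], 0]
    - [[-5, 0, 0], 0]
    - [[-5, 0, 0], 0]
    - [[-4, 0, 0], 0]
    - [[-4, 0, 0], 0]
    - [[-4, 0, 0], 0]
    - [[-4, 0, 0], 0]
    - [[-4, 0, 0], 0]
    - [[-4, 0, 0], 0]
    - [[-4, 0, 0], 0]
    - [[-4, 0, 0], 0]
    - [[-4, 0, 0], 0]
    - [[-4, 0, 0], 0]
    - [[0, 0, 0], 0]
  gripper: 24

```text
t: 8.75
ee_pos: [0.5751, 0.0854, 0.0317]
eef_rot: [3.055, 0.732, -0.002]
wrist_force: [2.0, 1.2, 0.9]
opening: 0.024
grasp_force: 0.7
```

Run:
```python
from h import *
import cv2
rel(w(.016,0,.032))
im=np.hstack([optics.read_camera("side")[150:270,200:420],optics.read_camera("scene")[150:270,140:300]]);cv2.imwrite("pics/s4.png",cv2.resize(im[:,:,::-1],None,fx=2.1,fy=2.1,interpolation=2))
```

```text
t 8.75 loc [-0.0276 -0.0001] z 0.031692850935813706 toolz [-0.001 -0.001 -1.   ] shift [-43.6   0.1  -0.2] turn -0.04 F [2.  1.2 0.9]
```

View pics/s4.png

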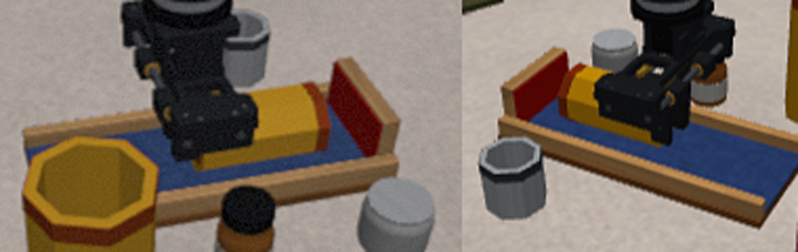

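The vase slides along squarely with its rim near (318,118), about 40 mm short of the stop. I'll continue slowly and watch the force.

Emit:
carry_out:
  commands:
    - [[-4, 0, 0], 0]
    - [[-4, 0, 0], 0]
    - [[-4, 0, 0], 0]
    - [[-4, 0, 0], 0]
    - [[-4, 0, 0], 0]
    - [[-4, 0, 0], 0]
    - [[-4, 0, 0], 0]
    - [[-4, 0, 0], 0]
    - [[-3, 0, 0], 0]
    - [[-3, 0, 0], 0]
    - [[-2, 0, 0], 0]
    - [[-1, 0, 0], 0]
    - [[0, 0, 0], 0]
    - [[0, 0, 0], 0]

```text
t: 10.25
ee_pos: [0.5391, 0.0673, 0.0317]
eef_rot: [3.055, 0.732, -0.001]
wrist_force: [0.0, 0.1, 0.4]
opening: 0.0238
grasp_force: 0.1
```

Run:
```python
from h import *
rel(w(.016,0,.032))
```

```text
t 10.25 loc [ 0.0126 -0.0003] z 0.03172808015595653 toolz [-0. -0. -1.] shift [-3.4  0.3 -0.3] turn -0.04 F [0.  0.1 0.4]
```

Not in contact with the stop yet. I'll press on in small steps.

Emit:
carry_out:
  commands:
    - [[-1, 0, 0], 0]
    - [[-1, 0, 0], 0]
    - [[-1, 0, 0], 0]
    - [[-1, 0, 0], 0]
    - [[0, 0, 0], 0]

```text
t: 10.75
ee_pos: [0.5387, 0.0668, 0.0322]
eef_rot: [-3.054, -0.731, -0.01]
wrist_force: [6.9, 2.4, -1.6]
opening: 0.0241
grasp_force: 3.1
```

Emit:
carry_out:
  commands:
    - [[-1, 0, 0], 0]
    - [[-1, 0, 0], 0]
    - [[0, 0, 0], 0]
    - [[0, 0, 0], 0]

```text
t: 11.15
ee_pos: [0.5388, 0.0667, 0.0326]
eef_rot: [-3.054, -0.731, -0.016]
wrist_force: [8.1, 3.5, -1.3]
opening: 0.0246
grasp_force: 4.4
```

The arm has stopped moving and force is up to about 9 N, well over the 2–4 N for sliding, so the rim is at the stop. Retreating straight back, then up.

Emit:
carry_out:
  commands:
    - [[6, 0, 0], 0]
    - [[10, 0, 0], 0]
    - [[30, 0, 0], 0]
    - [[40, 0, 0], 0]
    - [[40, 0, 0], 0]
    - [[30, 0, 0], 0]
    - [[0, 0, -40], 0]
    - [[0, 0, -50], 0]
    - [[0, 0, -50], 0]
    - [[0, 0, 0], 0]
    - [[0, 0, 0], 0]

```text
t: 12.25
ee_pos: [0.6731, 0.1354, 0.1728]
eef_rot: [3.055, 0.732, 0.001]
wrist_force: [0.8, -0.1, -0.9]
opening: 0.0241
grasp_force: 0.0
```

Run:
```python
from h import *
import cv2
rel(w(-.16,0,.17))
im=np.hstack([optics.read_camera("side")[150:270,200:420],optics.read_camera("scene")[150:270,140:300]]);cv2.imwrite("pics/s5.png",cv2.resize(im[:,:,::-1],None,fx=2.1,fy=2.1,interpolation=2))
```

```text
t 12.25 loc [-1.376e-01 -1.000e-04] z 0.17277546434851343 toolz [ 0.001 -0.    -1.   ] shift [22.4  0.1  2.8] turn -0.04 F [ 0.8 -0.1 -0.9]
```

View pics/s5.png

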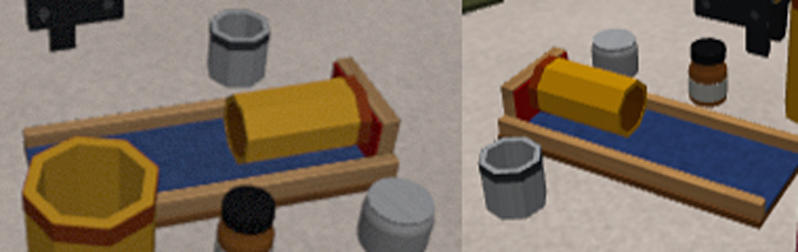

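The rim (around (368,115)) sits against the red stop, and the vase's edges run parallel to the rails (slope −0.145 against −0.138). Jar, tin and holder haven't moved, and the gripper is clear, so I'm handing in.

```bash
python3 -c "
from bench import arm
print(arm.job_done())"
```

```text
the job is handed in; nothing more can be done
None
```

The vase was tipped along the cradle and pushed until its rim met the red stop, and it lies there parallel to the rails; the jar, tin and holder look undisturbed, and the job was handed in at about 12 s (no verdict was returned).

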